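Shift the bench-mounted gearstick across the H-gate into third

ROBOT

A 6-joint arm with a two-finger parallel gripper is mounted at the origin on the work surface. World frame = base frame: x ahead of the robot, y to its left, z up, the work surface at z = 0. Lengths are in m, angles in rad, forces in N, time in s.
With the tool pointing down it reaches from about 0.375 to 0.975 m from the base axis. Payload 3.8 kg.
Tool frame: the origin (TCP) lies where the fingers leave the gripper's body, on its centre line; the fingertips stand 64 mm ahead of it and the grasp point (between the pads) lies 45 mm ahead of it (grip_depth is the distance from the TCP to the grasp point, in m); x points along the fingers, z is the direction in which the jaws open and shut, and the axes are right-handed (so a half turn about x gives the same grasp; the last joint's range is limited). The gripper opens to 88 mm and grips with 3 to 60 N. Pads are 18 mm wide; open, the fingers measure 123 mm over their backs; the gripper's body (75 mm by 187 mm) begins 45 mm behind the grasp point.
Start: joints at [-1.359, 0.264, 1.604, -0, 1.274, -0.037], TCP at [0.166, -0.654, 0.303] pointing down, gripper open.
Joint ranges: [-2.63, 2.63], [-0.94, 2.18], [0.31, 2.57], [-1.31, 4.45], [0, 2.66], [-2.55, 2.55]. Speed limits (rad/s): [2.57, 2.57, 3.14, 3.14, 3.14, 3.14].

INTERFACE

Orientations are given as a unit quaternion [w, x, y, z].
In Python, from workcell import * gives the robot as it stands.
- The arm moves only by the shell command python3 -m pendant 'ROWS' [OPENING]. ROWS is JSON, a list of rows, each a list of 4 numbers: the shift along the tool's x, y, z in mm, then the turn about the tool's x in rad. A call has 1 to 20 rows; each row shifts and turns the pose as measured when the row begins, along the tool's axes as they then stand; what a row does not reach is not made up. A row lasts 1/10 s, in which the tool goes at most 50 mm and 8.59 degrees, less where a joint would pass 70% of its speed; a pose out of reach is approached as far as the arm can. A call is refused whole if a number of a shift passes 50 or a number of a turn 0.15, either way. A call with a gripper value outside its range is refused whole. OPENING is the opening, from 0 (shut) to 1 (fully open), set as the call begins (- or left out, the last holds). The fingers move at their own pace and stop on an object; the grip force is fixed at half the most. Time passes only in rows, so rows that do not move let the fingers close. It gives the time, the measured TCP pose, the force and the opening at its end, in the units of the state.
- sense(): the state, without advancing time (a new reading comes with each control period).
- get_image(name): name is "side" or "top" or "wrist"; returns a dict with "pixels" (384x512x3 uint8, red, green, blue), "K" (3x3 intrinsics, pixels), "extrinsics" (4x4, takes a point from world to camera coordinates). Camera axes: x right, y down, z forward; pixel columns grow to the right and rows downward; lengths in m; the calibration is good to about 2 mm. A picture is of the moment at which its call begins. There is no depth.
- sign_off(): hands the job in, once; it reports no verdict.
The state is a dict: "time": time; "joint_positions": joint angles; "dq": joint speeds; "effort": joint torques, N m; "eef_pos": TCP position; "eef_rot": TCP orientation; "wrist_force": force on the tool from outside, world axes, zero at the start; "torque": the same for the moment, N m; "gripper_width": opening from 0.0 (shut) to 1.0 (fully open).
Only numpy, scipy, OpenCV 4.12 (cv2) and the standard library are available. Lean on these libraries where they do the work, as an engineer would, in place of code of your own. Each camera call takes 0.05 s, during which the arm holds its last target.

TASK

The truck's gearshift console is on the detailing bench with its stick left somewhere in the left-hand lane of the gate (first and second). Push the red knob with your fingertips to neutral, across the gate to the right-hand lane, then forward (away from the robot) all the way into the third slot, so that the left side of the gate is free for cleaning, then let go and move clear. Only push the knob, never take it between the fingers; do not force the stick hard against the gate, and leave the other things where they are.

Things in the scene. Friction and masses are not known exactly. Their poses are not given: they have to be found in the camera images.
- console: black gearshift console (240 x 170 mm, top 96 mm up) on a 300 x 220 x 12 mm plywood board, fixed to the bench, under a 130 x 110 mm aluminium gate plate (top 104 mm up). Origin: centre of the board's underside. x points forward (away from the robot, give or take its yaw), y left, z up. Dots on the plate mark the slots: one front left, two rear left, THREE front right, four rear right
- gate_center (a point): centre of the H-shaped opening, at the plate's top. Two lanes along x, 16 mm wide, centred 17 mm left and right of it, reach 34 mm ahead and behind; one cross channel along y, 20 mm wide, joins them here. The rounded tongues between the lanes block the 12 mm stick, so it changes lane only through the channel. The stick pivots 90 mm below this point
- slot3_end (a point): where the middle of the stick passes the plate's top when third is fully in: front end of the right-hand lane (x = +26 mm, y = -17 mm, z = 104 mm in the console's frame)
- knob_center (a point): centre of the red ball knob, 40 mm in diameter, on the top of the gearstick, 190 mm from the pivot (204 mm above the bench when the stick is upright). Fully in a slot the knob is about 55 mm before or behind neutral and 36 mm left or right of the middle
- gear_select (a joint): sideways lean of the stick, rad: -0.195 in the middle of the left lane, +0.195 in the middle of the right lane (stops at -0.215 and +0.215); positive leans to the console's right (-y). It has friction only, about 3 N at the knob: it stays where it is left
- gear_shift (a joint): fore-and-aft lean of the stick, rad: 0 neutral, positive leans forward (+x), stops at -0.30 and +0.30; crossing is free within about -0.045 to +0.045. Friction only, about 3 N at the knob: it stays where it is left
- spray_can: loose grey spray can, 54 mm across, 170 mm high, standing beside the console; origin at the centre of its underside; bystander
- soap_bottle: loose green bottle with blue label and white cap, 60 mm across, 170 mm high; origin at the centre of its underside; bystander
- clip_jar: loose jar with a red lid, 80 mm across, 100 mm high; origin at the centre of its underside; bystander
- squeegee: loose squeegee lying left of the console, green blade 120 mm wide, black handle, 18 mm high; bystander
- screwdriver: loose orange-handled screwdriver, 190 mm long, lying right of the console; bystander
- trim_wedge: loose yellow plastic trim wedge, 120 x 34 x 12 mm, lying right of the console; bystander
- socket: loose steel socket, 26 mm across, 32 mm high, standing on the console's top behind the gate plate (robot side); origin at the centre of its underside; bystander

How it is judged:
On the way:
1. the stick has been pushed across into the right-hand lane while near neutral (value of joint gear_select above 0.15 rad and value of joint gear_shift between -0.12 and 0.12 rad), for 0.05 s.
At the end, for the whole second after the job is handed in: the stick rests in the third slot (front right): forward lean over 0.25 of 0.30 rad, in the right-hand lane (sideways lean over 0.15 rad), at rest, and the robot is clear of everything (value of joint gear_shift above 0.25 rad and value of joint gear_select above 0.15 rad and velocity of joint gear_shift between -0.05 and 0.05 rad/s); the robot touches nothing.
It fails at once if the knob was taken between the fingers (grasp point within 20 mm of the knob's centre while touching it) (distance between the grasp point and knob_center below 0.02 m and contact force between the fingers and anything else above 0.5 N).
It fails at once if the stick or console was forced with more than 45 N (contact force between any of the fingers, the arm and console above 45 N).
It fails at once if a bystander was moved by more than 20 mm (distance of any of spray_can, soap_bottle, clip_jar, squeegee, screwdriver, trim_wedge, socket from where it was at the start of the episode above 0.02 m).
It also fails if it takes over 48 s, if anything falls off the work surface, if the arm or the gripper's body presses on something with over 40 N, if the wrist force passes 120 N, or if a joint passes its speed limit or range.

## Working session

There is one attempt and no reset: what is moved stays moved. The work goes in short steps, Python scripts to look and compute and a shell command to move; the robot and the scene stay as the last step left them, time stands still between calls to the robot, and variables do not carry over. Pictures are saved under pics/ and viewed, and the job is handed in when it is done.

```bash
ls; mkdir -p pics
python3 - <<'E'
from workcell import *
import cv2,numpy as np
s=sense()
print(s)
for n in ["side","top","wrist"]:
    d=get_image(n); cv2.imwrite(f"pics/{n}0.png",d["pixels"][:,:,::-1]); np.savez(f"pics/{n}0.npz",**{k:np.array(v) for k,v in d.items()})
    print(n,np.round(d["K"],1).tolist(),np.round(d["extrinsics"],3).tolist())
E
```

```text
pics
{'time': 0.0, 'joint_positions': array([-1.35890758e+00,  2.64726215e-01,  1.60533150e+00, -1.01843930e-05,
        1.27368064e+00, -3.68983128e-02]), 'dq': array([ 0.00077606, -0.00010734, -0.0019973 , -0.00073656, -0.00074383,
        0.00138768]), 'effort': array([ 1.77919253e-03, -5.02111745e+01, -3.56878817e+01,  7.27440650e-02,
        2.92457157e-02, -1.86382886e-04]), 'eef_pos': array([ 0.16608551, -0.65368208,  0.30142895]), 'eef_rot': array([ 0.5575899 ,  0.43458384,  0.55875682, -0.43361412]), 'wrist_force': array([-0.13604942, -0.16516876, -0.75721714]), 'torque': array([ 0.0103343 , -0.01539054,  0.01774932]), 'gripper_width': 1.000268432821175}
side [[360.0, 0.0, 257.0], [0.0, 360.0, 190.5], [0.0, 0.0, 1.0]] [[0.96, -0.28, 0.014, -0.589], [-0.125, -0.473, -0.872, 0.221], [0.251, 0.836, -0.489, 0.769], [0.0, 0.0, 0.0, 1.0]]
top [[372.6, 0.0, 245.1], [0.0, 372.6, 191.1], [0.0, 0.0, 1.0]] [[0.026, -1.0, -0.002, 0.037], [-0.981, -0.025, -0.191, 0.616], [0.191, 0.007, -0.981, 1.073], [0.0, 0.0, 0.0, 1.0]]
wrist [[281.1, 0.0, 257.4], [0.0, 281.1, 191.8], [0.0, 0.0, 1.0]] [[0.247, -0.969, -0.002, -0.673], [-0.924, -0.236, 0.3, -0.041], [-0.291, -0.072, -0.954, 0.391], [0.0, 0.0, 0.0, 1.0]]
```

View pics/side0.png

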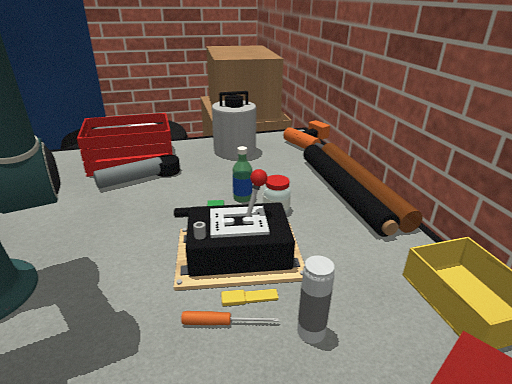

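View pics/top0.png

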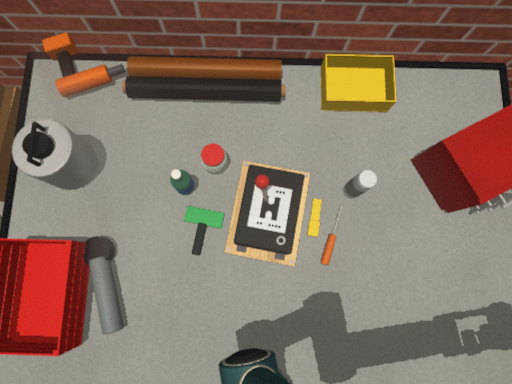

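```bash
cat > h.py <<'E'
import numpy as np, cv2
from scipy.spatial.transform import Rotation as R
def ray(d,uv):
    E=np.array(d["extrinsics"]);K=np.array(d["K"])
    c=-E[:3,:3].T@E[:3,3]; v=E[:3,:3].T@np.linalg.solve(K,[uv[0],uv[1],1]); return c,v/np.linalg.norm(v)
def onz(d,uv,z):
    c,v=ray(d,uv); return c+v*(z-c[2])/v[2]
def tri(a,ua,b,ub):
    c1,v1=ray(a,ua);c2,v2=ray(b,ub)
    s=np.linalg.lstsq(np.c_[v1,-v2],c2-c1,rcond=None)[0]
    p,q=c1+v1*s[0],c2+v2*s[1]; return (p+q)/2,np.linalg.norm(p-q)
def blob(px,lo,hi,roi=None,name=None):
    hsv=cv2.cvtColor(px,cv2.COLOR_RGB2HSV); m=cv2.inRange(hsv,np.array(lo),np.array(hi))
    n,l,st,ce=cv2.connectedComponentsWithStats(m)
    return [(st[i].tolist(),np.round(ce[i],1).tolist()) for i in np.argsort(-st[:,4]) if i and st[i,4]>15]
def proj(d,p):
    E=np.array(d["extrinsics"]);q=np.array(d["K"])@(E[:3,:3]@p+E[:3,3]); return q[:2]/q[2]
E
python3 - <<'E'
from h import *
for n in ["side","top"]:
    d=np.load(f"pics/{n}0.npz"); 
    for lo,hi in [((0,150,80),(6,255,255)),((172,150,80),(180,255,255))]: print(n,blob(d["pixels"],lo,hi))
    big=cv2.resize(d["pixels"][:,:,::-1],None,fx=4,fy=4,interpolation=cv2.INTER_CUBIC); cv2.imwrite(f"pics/{n}0big.png",big)
E
```

```text
side [([77, 113, 96, 64, 3720], [123.0, 140.1]), ([431, 331, 81, 53, 2765], [474.3, 363.9]), ([250, 169, 39, 21, 493], [269.4, 179.8])]
side []
top [([0, 238, 89, 118, 9530], [41.5, 295.3]), ([412, 104, 100, 108, 6411], [471.1, 162.7]), ([202, 144, 22, 22, 388], [212.4, 154.3]), ([255, 174, 15, 14, 152], [261.8, 180.8])]
top []
```

Side view: red knob at about (259,177), console board around (240,250), spray can at (316,300), jar and bottle behind. Top view: knob at (262,181), gate plate around (270,205), with the stick front-left. Next I'll zoom in.

Run:
```python
from h import *
d=np.load("pics/top0.npz");c=d["pixels"][150:270,215:325,::-1];cv2.imwrite("pics/topz.png",cv2.resize(c,None,fx=5,fy=5,interpolation=cv2.INTER_CUBIC))
d=np.load("pics/side0.npz");c=d["pixels"][155:295,165:315,::-1];cv2.imwrite("pics/sidez.png",cv2.resize(c,None,fx=4,fy=4,interpolation=cv2.INTER_CUBIC))
t=np.load("pics/top0.npz")
# plywood mask
hsv=cv2.cvtColor(t["pixels"],cv2.COLOR_RGB2HSV)
roi=np.zeros(hsv.shape[:2],np.uint8);roi[150:270,215:312]=1
m=cv2.inRange(hsv,np.array((12,60,120)),np.array((25,200,255)))*roi
pts=cv2.findNonZero(m);r=cv2.minAreaRect(pts);b=cv2.boxPoints(r);print(len(pts),r,b.tolist())
w=np.array([onz(t,p,0.012) for p in b]);print(w.round(4).tolist(),w.mean(0))
for i in range(4): e=w[(i+1)%4]-w[i];print(np.linalg.norm(e),np.degrees(np.arctan2(e[1],e[0])))
```

```text
1997 ((273.4615173339844, 213.6923065185547), (82.3687744140625, 95.31244659423828), 11.309932708740234) [[223.73074340820312, 252.34617614746094], [242.42306518554688, 158.88461303710938], [323.1922912597656, 175.03843688964844], [304.4999694824219, 268.5]]
[[0.4304, 0.1143, 0.012], [0.7293, 0.065, 0.012], [0.6823, -0.1945, 0.012], [0.3882, -0.1335, 0.012]] [ 0.55754924 -0.03719256  0.012     ]
0.3029084348292753 -9.36415986502579
0.26369155406621836 -100.25545855968595
0.30037447375872034 168.275927895673
0.25129468224911605 80.33644145411654
```

View pics/topz.png

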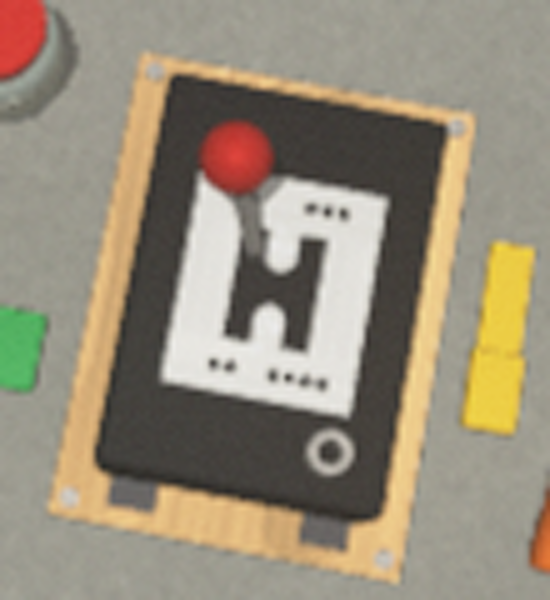

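View pics/sidez.png

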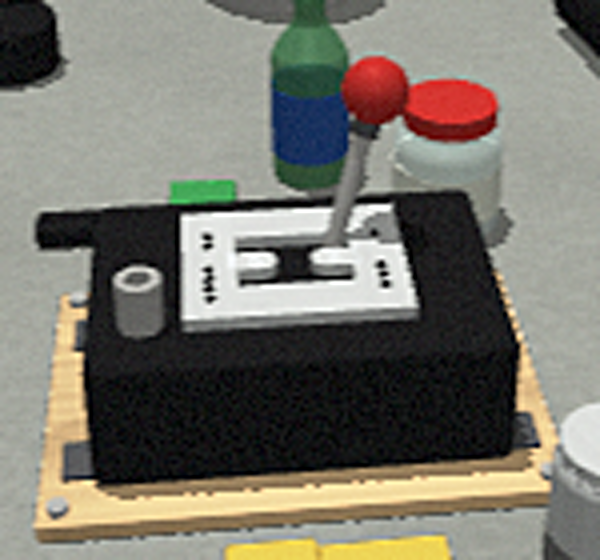

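View pics/wrist0.png

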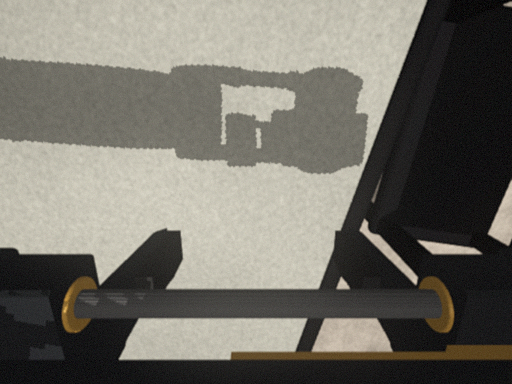

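Run:
```python
from h import *
t=np.load("pics/top0.npz");s=np.load("pics/side0.npz")
T=lambda u,v:(u/5+215-.4,v/5+150-.4); S=lambda u,v:(u/4+165-.4,v/4+155-.4)
print("knob",tri(t,T(237,158),s,S(375,90)))
B=np.array([onz(t,T(*p),0.012) for p in [(145,55),(473,115),(400,582),(50,512)]]);print(B.round(3).tolist(),B.mean(0))
for i in range(4): e=B[(i+1)%4]-B[i];print(np.linalg.norm(e[:2]),np.degrees(np.arctan2(e[1],e[0])))
S4=[onz(s,S(*p),0.012) for p in [(40,530)]];print("side RR corner",S4)
# plate corners tri: right-front, right-rear(=BR), left-rear
for n,a,b in [("RF",(388,197),(418,312)),("RR",(350,417),(183,322)),("LR",(162,382),(182,213))]:
    print(n,tri(t,T(*a),s,S(*b)),onz(t,T(*a),.104))
print("Hc",onz(t,T(275,292),.104))
print("socket",onz(t,T(330,452),.128)); print("can top",onz(t,(367,179),.17),"jar",onz(t,(212.4,154.3),.1),"bottle",onz(t,(176,174),.17))
q=[0.5575899,0.43458384,0.55875682,-0.43361412]
print(R.from_quat(q,scalar_first=True).as_matrix().round(3))
```

```text
knob (array([0.61605304, 0.00766769, 0.19649875]), np.float64(0.00028525667816622013))
[[0.724, 0.061, 0.012], [0.689, -0.15, 0.012], [0.395, -0.103, 0.012], [0.432, 0.112, 0.012]] [ 0.55981479 -0.02014666  0.012     ]
0.21369909927444347 -99.27204991717119
0.2979662343724756 171.01266567410582
0.2180569992251819 80.33340920733123
0.2964749305604586 -9.827106477671732
side RR corner [array([ 0.39821917, -0.10177236,  0.012     ])]
RF (array([ 0.61560311, -0.08450769,  0.10337209]), np.float64(8.275003142455563e-05)) [ 0.61551664 -0.0844395   0.104     ]
RR (array([ 0.48705445, -0.06283303,  0.10569408]), np.float64(0.0008012951095364276)) [ 0.48679461 -0.06297331  0.104     ]
LR (array([0.50458492, 0.04477083, 0.10795388]), np.float64(0.0018957607242980473)) [0.50402869 0.04484339 0.104     ]
Hc [ 0.55778367 -0.01920512  0.104     ]
socket [ 0.46509622 -0.04953205  0.128     ]
can top [ 0.63538989 -0.28221334  0.17      ] jar [0.71602735 0.15351903 0.1       ] bottle [0.63617355 0.24461341 0.17      ]
[[-0.     0.969  0.246]
 [ 0.002  0.246 -0.969]
 [-1.     0.    -0.002]]
```

Console yaw is about -9.5° with its centre near (0.559, -0.020). The knob is at (0.616, 0.008, 0.196), so the stick is in first. First moves: close the fingers, align the tool to the console and rise a little.

```bash
python3 -m pendant '[[-10,0,0,0.138],[-10,0,0,0.138],[-10,0,0,0.138],[0,0,0,0]]' 0
cat > rel.py <<'E'
from h import *
from workcell import *
C=np.array([.559,-.0197]);a=np.radians(-9.5);U=np.array([np.cos(a),np.sin(a)]);V=np.array([-U[1],U[0]])
s=sense();p=s["eef_pos"];d=p[:2]-C
M=R.from_quat(s["eef_rot"],scalar_first=True).as_matrix()
F=s["wrist_force"]
print("t",round(s["time"],2),"u,v mm",(d@U*1000).round(1),(d@V*1000).round(1),"tip z",round((p[2]-.064)*1000,1),"Fuvz",np.round([F[:2]@U,F[:2]@V,F[2]],1),"tool y yaw",np.degrees(np.arctan2(M[1,1],M[0,1])).round(1),"xaxis",M[:,0].round(3),"w",round(float(s["gripper_width"]),2))
E
python3 rel.py
```

```text
time: 0.55
eef_pos: [0.1659, -0.6527, 0.3294]
eef_rot: [0.451, 0.544, 0.455, -0.542]
wrist_force: [-0.2, -0.1, 0.6]
gripper_width: 0.66
t 0.55 u,v mm -283.3 -689.2 tip z 265.4 Fuvz [-0.2 -0.1  0.6] tool y yaw -10.3 xaxis [-0.002  0.007 -1.   ] w 0.66
```

```bash
python3 -m pendant '[[0,22,-43,0],[0,22,-43,0],[0,22,-43,0],[0,22,-43,0],[0,22,-43,0],[0,22,-43,0],[0,22,-43,0],[0,22,-43,0],[0,22,-43,0],[0,22,-43,0],[0,22,-43,0],[0,22,-43,0],[0,22,-43,0],[0,22,-43,0],[0,22,-43,0],[0,0,0,0]]'; python3 rel.py
```

```text
time: 2.15
eef_pos: [0.6014, -0.0445, 0.3205]
eef_rot: [0.462, 0.531, 0.473, -0.529]
wrist_force: [-0.5, -1.2, -0.4]
gripper_width: 0.003
t 2.15 u,v mm 45.9 -17.5 tip z 256.5 Fuvz [-0.3 -1.2 -0.4] tool y yaw -7.2 xaxis [-0.008  0.014 -1.   ] w 0.0
```

```bash
python3 -m pendant '[[0,25,-20,0.04],[0,25,-20,0],[0,5,-12,0],[0,0,0,0]]'; python3 rel.py
python3 - <<'E'
from h import *
from workcell import *
for n in ["side","top","wrist"]:
    d=get_image(n); cv2.imwrite(f"pics/{n}1.png",d["pixels"][:,:,::-1]); np.savez(f"pics/{n}1.npz",**{k:np.array(v) for k,v in d.items()})
E
```

```text
time: 2.55
eef_pos: [0.6629, 0.001, 0.3163]
eef_rot: [-0.454, -0.535, -0.467, 0.538]
wrist_force: [-0.1, -0.5, -0.8]
gripper_width: 0.005
t 2.55 u,v mm 99.1 37.5 tip z 252.3 Fuvz [-0.  -0.5 -0.8] tool y yaw -8.7 xaxis [-0.015  0.012 -1.   ] w 0.0
```

View pics/side1.png

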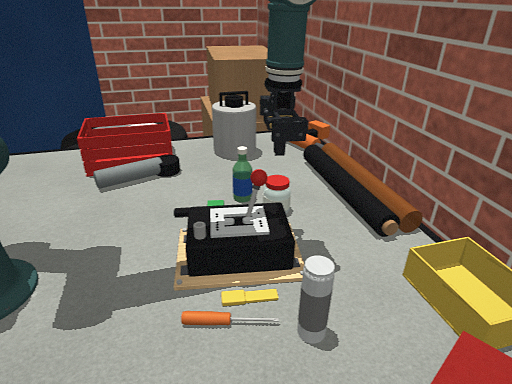

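View pics/wrist1.png

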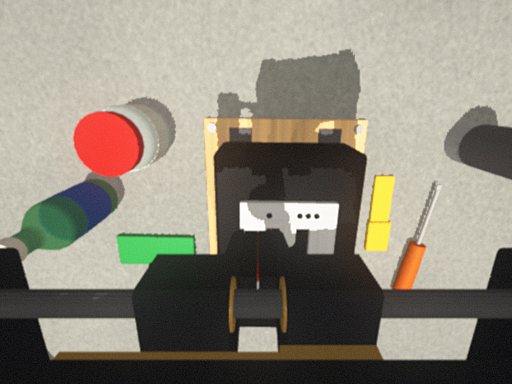

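Side view: fingertips at about (279,153), forward of the knob at (259,177). The wrist view shows the shut fingers over the front of the console, with the jar at (110,143) well left. Now I'll descend in front of the knob.

```bash
python3 - <<'E'
from h import *
from workcell import *
s=sense();M=R.from_quat(s["eef_rot"],scalar_first=True).as_matrix();tip=s["eef_pos"]+.064*M[:,0];print(tip,proj(np.load("pics/side1.npz"),tip))
E
python3 -m pendant '[[25,0,0,0.015],[25,0,0,0],[14,0,0,0],[0,0,0,0]]'; python3 rel.py
```

```text
[6.60986458e-01 1.26045012e-04 2.52925897e-01] [278.751456  153.9981852]
time: 3.1
eef_pos: [0.6584, -0.0043, 0.2542]
eef_rot: [-0.449, -0.541, -0.46, 0.542]
wrist_force: [-0.2, 0.4, -0.1]
gripper_width: 0.01
t 3.1 u,v mm 95.5 31.6 tip z 190.2 Fuvz [-0.2  0.4 -0.1] tool y yaw -9.9 xaxis [-0.011  0.01  -1.   ] w 0.01
```

```bash
python3 -m pendant '[[3,-8,-5,0],[0,-10,0,0],[0,-10,0,0],[0,-10,0,0]]'; python3 rel.py;  python3 -m pendant '[[0,-8,0,0],[0,-8,0,0]]'; python3 rel.py
python3 - <<'E'
from h import *
from workcell import *
for n in ["side","top"]:
    d=get_image(n); cv2.imwrite(f"pics/{n}2.png",d["pixels"][:,:,::-1]); np.savez(f"pics/{n}2.npz",**{k:np.array(v) for k,v in d.items()})
a=cv2.imread("pics/side2.png")[120:300,165:345];b=cv2.imread("pics/top2.png")[130:270,205:325]
a=cv2.resize(a,(400,400));b=cv2.resize(b,(360,420));o=np.zeros((420,760,3),np.uint8);o[:400,:400]=a;o[:,400:]=b;cv2.imwrite("pics/c2.png",o)
E
```

```text
time: 3.5
eef_pos: [0.6243, 0.0074, 0.2579]
eef_rot: [0.452, 0.545, 0.456, -0.538]
wrist_force: [4.7, 1.1, 2.7]
gripper_width: 0.007
t 3.5 u,v mm 60.0 37.5 tip z 193.9 Fuvz [4.5 1.8 2.7] tool y yaw -10.0 xaxis [ 0.004  0.011 -1.   ] w 0.01
time: 3.7
eef_pos: [0.6085, 0.0107, 0.2612]
eef_rot: [0.454, 0.547, 0.455, -0.536]
wrist_force: [3.9, 1.4, 3.2]
gripper_width: 0.005
t 3.7 u,v mm 43.8 38.1 tip z 197.2 Fuvz [3.6 2.  3.2] tool y yaw -10.0 xaxis [ 0.011  0.011 -1.   ] w 0.0
```

View pics/c2.png

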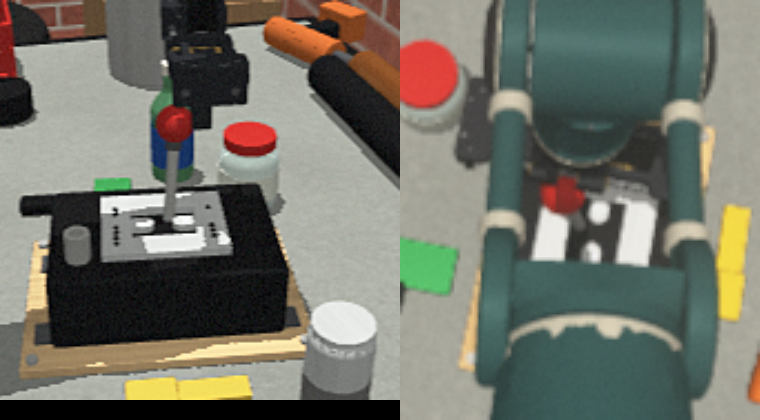

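The finger is in front of the knob and pushing at about 5 N. In the side crop the knob is at (174,125), leaning only slightly forward. I'll measure it and continue, lowering the tip a little.

```bash
cat > knob.py <<'E'
import sys
from rel import *
def fit(px,win):
    x0,y0,x1,y1=win; hsv=cv2.cvtColor(np.ascontiguousarray(px),cv2.COLOR_RGB2HSV)
    m=cv2.inRange(hsv,np.array((0,140,50)),np.array((7,255,255)))|cv2.inRange(hsv,np.array((172,140,50)),np.array((180,255,255)))
    k=np.zeros_like(m);k[y0:y1,x0:x1]=m[y0:y1,x0:x1]
    cs,_=cv2.findContours(k,cv2.RETR_EXTERNAL,cv2.CHAIN_APPROX_NONE)
    if not cs: return None
    # blob nearest the predicted place = largest in window
    c=max(cs,key=cv2.contourArea);h=cv2.convexHull(c);return cv2.minEnclosingCircle(h),cv2.contourArea(c)
def knob(guess=None,tag=""):
    r={}
    S=get_image("side");T=get_image("top")
    for n,d in (("side",S),("top",T)):
        cv2.imwrite(f"pics/{n}{tag}.png",d["pixels"][:,:,::-1])
        g=proj(d,np.array(guess)); rr=int(14 if n=="side" else 20)
        w=[int(max(0,g[0]-rr)),int(max(0,g[1]-rr)),int(g[0]+rr),int(g[1]+rr)]
        r[n]=fit(d["pixels"],w); print(n,np.round(g,1),r[n])
    return S,T,r
if __name__=="__main__":
    tag,u,v=sys.argv[1],float(sys.argv[2]),float(sys.argv[3])
    g=np.r_[C+U*u/1000+V*v/1000,.2]
    S,T,r=knob(g,tag)
    def uv(p): return ((p[:2]-C)@U*1000).round(1),((p[:2]-C)@V*1000).round(1),(p[2]*1000).round(1)
    if r["side"]: print("side@.198",uv(onz(S,r["side"][0][0],.2)))
    if r["top"]: print("top@.2",uv(onz(T,r["top"][0][0],.2)))
    if r["side"] and r["top"]:
        p,e=tri(S,r["side"][0][0],T,r["top"][0][0]);print("tri",uv(p),e)
E
python3 knob.py 3 15 36
```

```text
t 3.8 u,v mm 43.0 38.0 tip z 196.7 Fuvz [3.8 0.6 2.3] tool y yaw -10.0 xaxis [ 0.009  0.011 -1.   ] w 0.0
side [242.5 176.5] (((242.5, 175.0), 8.500100135803223), 196.0)
top [259.7 194.2] (((259.0, 194.0), 7.280210018157959), 109.0)
side@.198 (np.float64(15.7), np.float64(43.6), np.float64(200.0))
top@.2 (np.float64(15.1), np.float64(37.9), np.float64(200.0))
tri (np.float64(14.9), np.float64(37.9), np.float64(202.8)) 0.0006452089080287659
```

```bash
python3 -m pendant '[[3,-6,0,0],[3,-6,0,0],[3,-4,0,0],[0,-2,0,0]]'; python3 knob.py 4 0 36
```

```text
time: 4.3
eef_pos: [0.5895, 0.0137, 0.2488]
eef_rot: [0.453, 0.546, 0.456, -0.538]
wrist_force: [2.1, 1.5, 2.3]
gripper_width: 0.004
t 4.3 u,v mm 24.5 37.9 tip z 184.8 Fuvz [1.9 1.8 2.3] tool y yaw -10.0 xaxis [ 0.006  0.011 -1.   ] w 0.0
side [236.  176.8] (((234.5, 175.5), 8.276573181152344), 139.0)
top [258.7 199.7] (((257.5, 201.5), 6.96429443359375), 92.0)
side@.198 (np.float64(-2.9), np.float64(42.7), np.float64(200.0))
top@.2 (np.float64(-5.4), np.float64(38.1), np.float64(200.0))
tri (np.float64(-4.5), np.float64(38.1), np.float64(202.1)) 0.002620101234284954
```

Knob at u≈-4, v≈38 mm (neutral band is ±8.5). Next I'll back off forward, go round to the left side and then push right.

```bash
python3 -m pendant '[[0,14,0,0],[0,14,0,0],[0,4,-30,0],[0,0,-30,0],[0,-16,-8,0],[0,-22,0,0],[0,-20,0,0],[0,0,0,0]]'; python3 rel.py
```

```text
time: 5.2
eef_pos: [0.5757, 0.0846, 0.2431]
eef_rot: [-0.45, -0.54, -0.459, 0.544]
wrist_force: [0.0, -0.4, -1.0]
gripper_width: 0.005
t 5.2 u,v mm -0.7 105.6 tip z 179.1 Fuvz [ 0.1 -0.4 -1. ] tool y yaw -10.1 xaxis [-0.012  0.006 -1.   ] w 0.01
```

```bash
python3 -m pendant '[[-4,-2,12,0],[0,0,12,0],[0,0,10,0],[0,0,10,0]]'; python3 rel.py; python3 -m pendant '[[0,0,8,0],[0,0,8,0]]'; python3 knob.py 5 -3 15
```

```text
time: 5.6
eef_pos: [0.5676, 0.0388, 0.2485]
eef_rot: [-0.45, -0.541, -0.459, 0.542]
wrist_force: [0.4, 4.8, 4.1]
gripper_width: 0.009
t 5.6 u,v mm -1.1 59.1 tip z 184.5 Fuvz [-0.4  4.8  4.1] tool y yaw -10.1 xaxis [-0.009  0.008 -1.   ] w 0.01
time: 5.8
eef_pos: [0.5657, 0.0211, 0.2497]
eef_rot: [0.45, 0.543, 0.458, -0.542]
wrist_force: [-0.8, 3.5, 3.6]
gripper_width: 0.005
t 5.8 u,v mm -0.1 41.4 tip z 185.7 Fuvz [-1.3  3.4  3.6] tool y yaw -10.2 xaxis [-0.007  0.01  -1.   ] w 0.01
side [235.2 181.1] (((235.5, 180.5625), 8.800180435180664), 211.0)
top [266.3 202.2] (((275.0714416503906, 201.07142639160156), 3.072357177734375), 10.5)
side@.198 (np.float64(-2.3), np.float64(17.4), np.float64(200.0))
top@.2 (np.float64(4.5), np.float64(-7.3), np.float64(200.0))
tri (np.float64(-0.8), np.float64(-6.7), np.float64(213.2)) 0.0058238381811048425
```

```bash
python3 -m pendant '[[0,-1,8,0],[0,0,8,0],[0,0,8,0],[0,0,8,0]]'; python3 knob.py 6 -3 -20
```

```text
time: 6.3
eef_pos: [0.5589, -0.0123, 0.249]
eef_rot: [0.45, 0.542, 0.458, -0.542]
wrist_force: [1.3, 2.5, 0.9]
gripper_width: 0.002
t 6.3 u,v mm -1.3 7.3 tip z 185.0 Fuvz [0.9 2.6 0.9] tool y yaw -10.1 xaxis [-0.006  0.008 -1.   ] w 0.0
side [236.3 188.6] (((236.5, 188.9705810546875), 9.153250694274902), 226.5)
top [279.3 204.7] (((288.75, 203.75), 1.7678669691085815), 4.0)
side@.198 (np.float64(-2.7), np.float64(-21.8), np.float64(200.0))
top@.2 (np.float64(4.3), np.float64(-43.9), np.float64(200.0))
tri (np.float64(-1.0), np.float64(-43.0), np.float64(212.4)) 0.006095205485855784
```

View pics/side6.png

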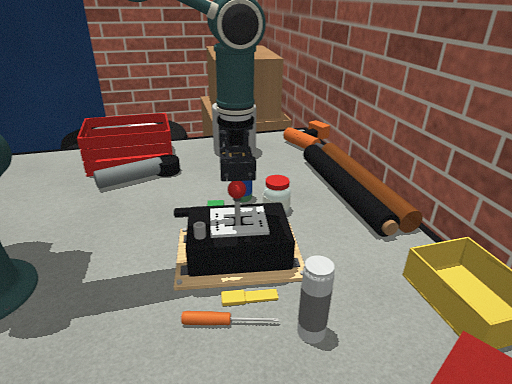

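View pics/top6.png

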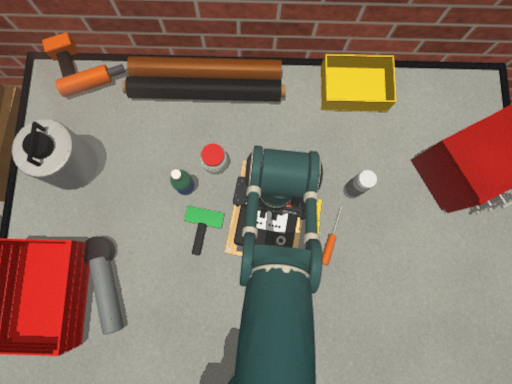

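Side view: knob at (236,189), still upright fore and aft, with v≈-22 mm. It needs about 14 mm more to the right.

```bash
python3 -m pendant '[[0,0,6,0],[0,0,6,0],[0,0,3,0],[0,0,0,0]]'; python3 knob.py 7 -3 -36
```

```text
time: 6.8
eef_pos: [0.5564, -0.0232, 0.2479]
eef_rot: [0.446, 0.546, 0.46, -0.539]
wrist_force: [1.1, 1.0, 1.1]
gripper_width: 0.009
t 6.8 u,v mm -1.9 -3.9 tip z 183.9 Fuvz [0.9 1.2 1.1] tool y yaw -10.3 xaxis [-0.005  0.021 -1.   ] w 0.01
side [236.8 192.2] (((236.88119506835938, 192.4851531982422), 9.068166732788086), 225.5)
top [285.3 205.9] (((293.0, 205.5), 1.1181340217590332), 1.5)
side@.198 (np.float64(-2.9), np.float64(-37.2), np.float64(200.0))
top@.2 (np.float64(1.8), np.float64(-55.7), np.float64(200.0))
tri (np.float64(-2.0), np.float64(-54.8), np.float64(210.4)) 0.004041789854414594
```

Knob at v≈-37 with side force about 1 N, so it is in the right-hand lane at neutral. Next I'll back off and go behind the knob (robot side), in line with it.

```bash
python3 -m pendant '[[0,0,-10,0],[0,-12,-6,0],[0,-18,0,0],[0,-18,0,0],[0,0,12,0],[0,0,18,0],[0,0,18,0],[0,0,3,0],[0,0,0,0]]'; python3 knob.py 8 -3 -36
```

```text
time: 7.8
eef_pos: [0.4955, -0.0522, 0.2449]
eef_rot: [-0.448, -0.541, -0.461, 0.543]
wrist_force: [-0.5, -0.1, 0.1]
gripper_width: 0.007
t 7.8 u,v mm -57.3 -42.5 tip z 180.9 Fuvz [-0.5 -0.2  0.1] tool y yaw -10.1 xaxis [-0.015  0.012 -1.   ] w 0.01
side [236.8 192.2] (((236.42626953125, 192.2603759765625), 9.442177772521973), 239.0)
top [285.3 205.9] None
side@.198 (np.float64(-3.8), np.float64(-36.1), np.float64(200.0))
```

Run:
```python
import cv2
cv2.imwrite("pics/c8.png",cv2.resize(cv2.imread("pics/side8.png")[130:300,165:345],None,fx=3.3,fy=3.3,interpolation=cv2.INTER_CUBIC))
```

```text
(no output)
```

View pics/c8.png

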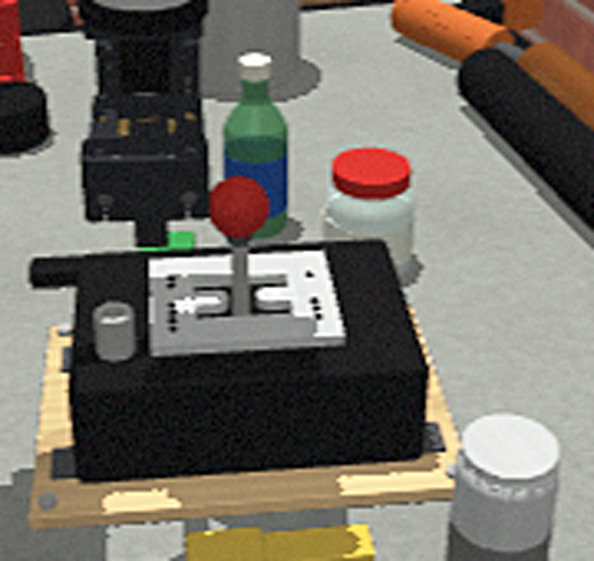

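The crop shows the stick upright in the right-hand lane, with the knob at (238,207) and the shut finger behind it at (150,230). Now the forward push.

```bash
python3 -m pendant '[[-3,12,-4,0],[0,10,0,0],[0,10,0,0],[0,10,0,0],[0,10,0,0]]'; python3 rel.py;  python3 -m pendant '[[0,8,0,0],[0,8,0,0]]'; python3 knob.py 9 28 -36
```

```text
time: 8.4
eef_pos: [0.5511, -0.0554, 0.2474]
eef_rot: [-0.448, -0.539, -0.462, 0.543]
wrist_force: [-3.6, 0.1, 2.7]
gripper_width: 0.002
t 8.4 u,v mm -1.9 -36.6 tip z 183.4 Fuvz [-3.6 -0.5  2.7] tool y yaw -9.9 xaxis [-0.018  0.012 -1.   ] w 0.0
time: 8.6
eef_pos: [0.5684, -0.0582, 0.2464]
eef_rot: [-0.447, -0.539, -0.463, 0.544]
wrist_force: [-3.0, 1.0, -0.6]
gripper_width: -0.0
t 8.6 u,v mm 15.6 -36.4 tip z 182.4 Fuvz [-3.1  0.5 -0.6] tool y yaw -9.9 xaxis [-0.019  0.012 -1.   ] w -0.0
side [251.3 191.6] (((257.0, 195.0), 7.615873336791992), 113.5)
top [287.3 194.5] None
side@.198 (np.float64(38.3), np.float64(-51.7), np.float64(200.0))
```

```bash
python3 -m pendant '[[0,5,0,0],[0,4,0,0]]'; python3 knob.py 10 50 -36; python3 -m pendant '[[0,4,0,0]]'; python3 rel.py
```

```text
time: 8.9
eef_pos: [0.5771, -0.0595, 0.2452]
eef_rot: [-0.447, -0.539, -0.463, 0.544]
wrist_force: [-2.8, 1.0, -1.1]
gripper_width: 0.004
t 8.9 u,v mm 24.5 -36.2 tip z 181.2 Fuvz [-2.9  0.6 -1.1] tool y yaw -9.9 xaxis [-0.021  0.013 -1.   ] w 0.0
side [261.6 191.1] (((261.5, 196.0), 8.077847480773926), 114.5)
top [288.7 186.5] None
side@.198 (np.float64(47.1), np.float64(-56.8), np.float64(200.0))
time: 9.1
eef_pos: [0.5807, -0.06, 0.2448]
eef_rot: [-0.446, -0.538, -0.464, 0.544]
wrist_force: [-2.9, 0.8, -2.5]
gripper_width: 0.004
t 9.1 u,v mm 28.0 -36.2 tip z 180.8 Fuvz [-3.   0.3 -2.5] tool y yaw -9.9 xaxis [-0.022  0.014 -1.   ] w 0.0
```

```bash
python3 -m pendant '[[0,3,0,0]]'; python3 rel.py;python3 -m pendant '[[0,3,0,0]]'; python3 rel.py
```

```text
time: 9.2
eef_pos: [0.5834, -0.0604, 0.2443]
eef_rot: [-0.446, -0.538, -0.464, 0.544]
wrist_force: [-2.5, 1.4, -1.1]
gripper_width: 0.002
t 9.2 u,v mm 30.8 -36.1 tip z 180.3 Fuvz [-2.7  1.  -1.1] tool y yaw -9.9 xaxis [-0.023  0.014 -1.   ] w 0.0
time: 9.3
eef_pos: [0.5861, -0.0607, 0.2438]
eef_rot: [-0.446, -0.538, -0.464, 0.544]
wrist_force: [-4.6, 2.3, -1.2]
gripper_width: 0.005
t 9.3 u,v mm 33.5 -36.0 tip z 179.8 Fuvz [-4.9  1.6 -1.2] tool y yaw -9.9 xaxis [-0.024  0.014 -1.   ] w 0.01
```

```bash
python3 -m pendant '[[0,2,0,0]]'; python3 rel.py; python3 knob.py 11 56 -36;python3 - <<'E'
import cv2
cv2.imwrite("pics/c11.png",cv2.resize(cv2.imread("pics/side11.png")[130:300,165:345],None,fx=3.3,fy=3.3,interpolation=cv2.INTER_CUBIC))
E
```

```text
time: 9.4
eef_pos: [0.5876, -0.061, 0.2434]
eef_rot: [-0.445, -0.537, -0.465, 0.545]
wrist_force: [-5.4, 2.4, 1.1]
gripper_width: 0.003
t 9.4 u,v mm 35.1 -36.0 tip z 179.4 Fuvz [-5.7  1.5  1.1] tool y yaw -9.9 xaxis [-0.026  0.015 -1.   ] w 0.0
t 9.4 u,v mm 35.1 -36.0 tip z 179.4 Fuvz [-5.7  1.5  1.1] tool y yaw -9.9 xaxis [-0.026  0.015 -1.   ] w 0.0
side [264.4 191. ] (((266.0, 197.0), 8.062357902526855), 114.0)
top [289.1 184.4] None
side@.198 (np.float64(55.9), np.float64(-61.7), np.float64(200.0))
```

View pics/c11.png

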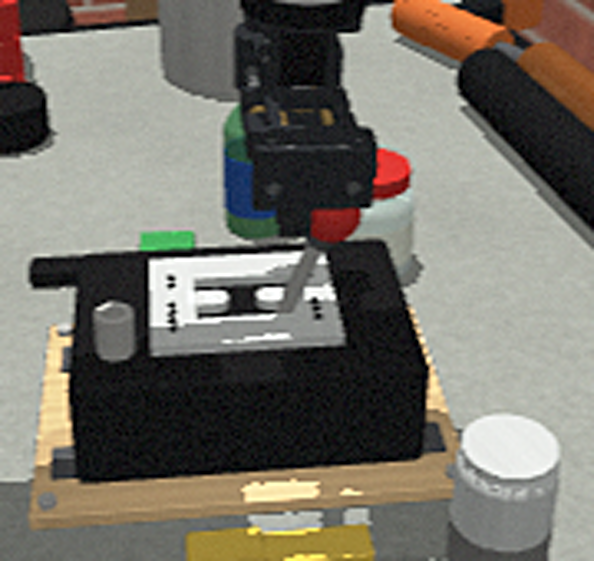

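The stick leans forward in the right-hand lane's front slot, with the knob partly hidden at (335,222). Force is rising, so I'll give one more small push to confirm the end stop, then back off behind.

```bash
python3 -m pendant '[[0,3,0,0]]'; python3 rel.py;python3 -m pendant '[[0,3,0,0]]'; python3 rel.py
```

```text
time: 9.6
eef_pos: [0.5894, -0.0612, 0.2431]
eef_rot: [-0.444, -0.537, -0.466, 0.546]
wrist_force: [-7.4, 2.6, 0.0]
gripper_width: 0.002
t 9.6 u,v mm 36.8 -35.9 tip z 179.1 Fuvz [-7.8  1.3  0. ] tool y yaw -9.9 xaxis [-0.029  0.015 -0.999] w 0.0
time: 9.7
eef_pos: [0.5909, -0.0614, 0.2428]
eef_rot: [-0.443, -0.536, -0.467, 0.547]
wrist_force: [-8.4, 2.5, 3.0]
gripper_width: 0.005
t 9.7 u,v mm 38.4 -35.9 tip z 178.8 Fuvz [-8.7  1.   3. ] tool y yaw -9.9 xaxis [-0.034  0.016 -0.999] w 0.0
```

The end stop is confirmed: force climbs to about 9 N with little motion. Backing off, rising and moving clear.

```bash
python3 -m pendant '[[0,-12,0,0],[0,-25,0,0],[0,-25,0,0],[-30,-20,0,0],[-40,0,20,0],[-30,0,40,0],[0,0,45,0],[0,0,45,0],[0,0,45,0],[0,0,45,0],[0,0,45,0],[0,0,45,0],[0,0,0,0]]'; python3 knob.py 12 56 -36;python3 - <<'E'
import cv2,numpy as np
a=cv2.resize(cv2.imread("pics/side12.png")[130:300,165:345],(400,400));b=cv2.resize(cv2.imread("pics/top12.png")[130:280,160:400],(400,400))
cv2.imwrite("pics/c12.png",np.hstack([a,b]))
E
```

```text
time: 11.0
eef_pos: [0.4598, -0.391, 0.364]
eef_rot: [0.465, 0.541, 0.448, -0.539]
wrist_force: [-0.1, 0.1, -1.2]
gripper_width: 0.003
t 11.0 u,v mm -36.5 -382.6 tip z 300.0 Fuvz [-0.1  0.1 -1.2] tool y yaw -9.6 xaxis [ 0.017 -0.016 -1.   ] w 0.0
side [264.4 191. ] (((269.0, 189.0), 15.264437675476074), 354.5)
top [289.1 184.4] (((289.5, 184.5), 7.106435298919678), 138.5)
side@.198 (np.float64(67.2), np.float64(-28.4), np.float64(200.0))
top@.2 (np.float64(55.9), np.float64(-37.2), np.float64(200.0))
tri (np.float64(60.5), np.float64(-37.1), np.float64(203.8)) 0.01068134912812291
```

View pics/c12.png

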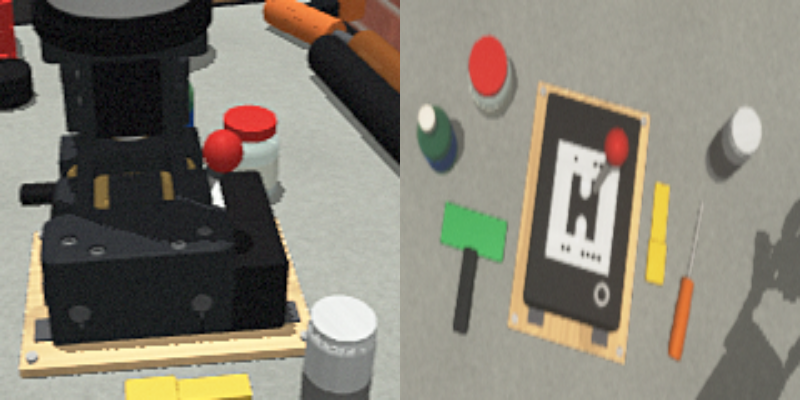

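The top crop shows the knob front right at (617,147), the stick in THREE, and the surrounding items in place. As a final numeric check I'll measure the knob and compare the bystanders with the first picture.

Run:
```python
from rel import *
a=np.load("pics/top0.npz")["pixels"];T=get_image("top");S=get_image("side");b=T["pixels"]
p,e=tri(S,(265.1,193.9),T,(289.5,184.5));print("knob",(p[:2]-C)@U*1000,(p[:2]-C)@V*1000,p[2],e)
for z in(.19,.192): q=onz(T,(289.5,184.5),z);x,y=(q[:2]-C)@U,(q[:2]-C)@V;print(x,y,"shift",np.arctan2(x,z-.014),"sel",np.arctan2(-y,z-.014))
for n,lo,hi,w in [("squeegee",(50,120,60),(75,255,255),(180,200,225,235)),("wedge",(22,150,120),(32,255,255),(305,195,325,240)),("driver",(5,150,120),(14,255,255),(315,225,345,270)),("jar",(0,140,80),(6,255,255),(195,140,230,170))]:
    for im in (a,b):
        m=cv2.inRange(cv2.cvtColor(im[w[1]:w[3],w[0]:w[2]],cv2.COLOR_RGB2HSV),np.array(lo),np.array(hi));M=cv2.moments(m,True);print(n,round(M["m10"]/M["m00"]+w[0],1),round(M["m01"]/M["m00"]+w[1],1))
for n,w in [("can",(340,160,385,205)),("bottle",(160,160,200,200)),("socket",(268,228,292,252))]:
    t=a[w[1]:w[3],w[0]:w[2]];r=cv2.matchTemplate(b[w[1]-6:w[3]+6,w[0]-6:w[2]+6],t,cv2.TM_CCOEFF_NORMED);_,v,_,l=cv2.minMaxLoc(r);print(n,v,"shift px",l[0]-6,l[1]-6)
```

```text
t 11.1 u,v mm -36.3 -378.5 tip z 299.9 Fuvz [-0.3  0.1  0.4] tool y yaw -9.4 xaxis [ 0.017 -0.012 -1.   ] w 0.0
knob 57.450474444407114 -37.64984054420298 0.1935853673540731 0.00015139076086318515
0.05820543295866325 -0.0379224098037107 shift 0.3193901215579428 sel 0.2122236664730843
0.057740958011273165 -0.03776889603478885 shift 0.31367772772288993 sel 0.20908380072142904
squeegee 203.9 216.5
squeegee 203.8 216.5
wedge 314.4 218.0
wedge 314.4 218.0
driver 328.0 249.3
driver 328.0 249.3
jar 212.3 154.4
jar 212.3 154.4
can 0.9985538721084595 shift px 0 0
bottle 0.9987752437591553 shift px 0 0
socket 0.9992545247077942 shift px 0 0
```

All checks agree, so I'm handing in.

```bash
python3 -m pendant '[[0,0,0,0],[0,0,0,0]]'; python3 -c "
from workcell import *
print(sense()['dq'].round(3)); print(sign_off())"
```

```text
time: 11.4
eef_pos: [0.4621, -0.3823, 0.3639]
eef_rot: [0.466, 0.54, 0.452, -0.536]
wrist_force: [-0.3, -0.5, -0.7]
gripper_width: 0.007
[ 0.018 -0.011  0.011  0.001 -0.001  0.002]
the job is handed in; nothing more can be done
None
```

I moved the stick from first to third and handed the job in at 11.4 s of the 48 s allowed. With the fingers shut, I pushed the knob back to neutral, across to the right-hand lane, and forward until it met the end stop. The wrist force readings I took stayed under about 9 N.

**Knob position:** the final two-view measurement puts the knob 57 mm ahead and 38 mm right of the gate centre. That works out to about 0.31 rad forward and 0.21 rad right. The forward figure is just past the 0.30 stop, which is within the 2 mm camera error, so the stick is fully in third.

**Bystanders:** none shifted by more than about 0.1 pixel in the top view compared with the first picture.

**Robot:** it ended up clear of everything, with the fingertips 0.30 m up to the right of the console and no contact force.

**Checks that disagreed:** some automatic knob fits were wrong because the arm hid the knob or the jar's red lid merged with it. I set those aside and used the clear view plus a position read by hand from the side picture.

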